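# Clear a watchmaker's pile into its trays

### The job

Take the pile on the watch bench apart from the top down and set each thing, flat and upright as it stands now, inside the rim of the wooden tray of its own shape and size: the loupe in the smallest round tray, the brass ring in the middle-sized round tray, the white disc in the largest round tray and the steel block in the square tray. Seat and let go of each one before you take the next, set them down rather than dropping them, and leave the oil jar and the watch where they are.

Things in the scene. Friction and masses are not known exactly. Their poses are not given: they have to be found in the camera images.
- loupe_c (a point): eye loupe, black plastic, on top of the pile, weight about 25 g: upright cylinder of diameter 28 mm up to 21 mm from its foot, then tapering to a neck of 22 mm with a lens, 30 mm high in all. This point is its centre, 15 mm above its foot; z up its axis. At the start it is in the pile; from the bottom up: steel block, white disc, brass ring, loupe, each within about 3 mm of centred on the one below
- holder_c (a point): movement holder, a brass ring of outside diameter 40 mm, hole 22 mm, 18 mm high, about 130 g. This point is its centre, 9 mm above its underside; z along its axis. At the start it is in the pile; from the bottom up: steel block, white disc, brass ring, loupe, each within about 3 mm of centred on the one below
- die_c (a point): case-press die, a plain white plastic disc of diameter 52 mm, 20 mm high, about 50 g. This point is its centre, 10 mm above its underside; z along its axis. At the start it is in the pile; from the bottom up: steel block, white disc, brass ring, loupe, each within about 3 mm of centred on the one below
- block_c (a point): steel bench block, 64 x 64 mm square and 22 mm high, about 0.7 kg, at the bottom of the pile on the bench (z = 0). This point is its centre, 11 mm above its underside; x and y square to its sides, z up. At the start it is in the pile; from the bottom up: steel block, white disc, brass ring, loupe, each within about 3 mm of centred on the one below
- tray_small: fixed round wooden tray lined with cork, inside diameter 44 mm, outside 50 mm; its floor is 3 mm thick and a thin rim stands 4 mm above the floor (7 mm above the bench). Origin: centre of its underside, on the bench; z up. It is the place of the loupe
- tray_medium: fixed round wooden tray lined with cork, inside diameter 56 mm, outside 62 mm; its floor is 3 mm thick and a thin rim stands 4 mm above the floor (7 mm above the bench). Origin: centre of its underside, on the bench; z up. It is the place of the brass ring
- tray_large: fixed round wooden tray lined with cork, inside diameter 68 mm, outside 74 mm; its floor is 3 mm thick and a thin rim stands 4 mm above the floor (7 mm above the bench). Origin: centre of its underside, on the bench; z up. It is the place of the white disc
- tray_square: fixed square wooden tray lined with cork, inside 80 x 80 mm, outside 86 x 86 mm; its floor is 3 mm thick and a thin rim 3 mm wide stands 4 mm above the floor (7 mm above the bench). Origin: centre of its underside, on the bench; x and y square to its sides, z up. It is the place of the steel block, whose sides should be about parallel to the tray's to go inside the rim
- oil_c (a point): bystander: small amber glass oil jar with a metal cap, diameter 28 mm, 46 mm high, loose on the bench; this point is its centre. To be left alone
- watch_c (a point): bystander: round steel watch, diameter 44 mm, 10 mm high, lying loose on the bench dial up; this point is its centre. To be left alone
There are look-alikes about, which are no part of the job. Of the things shaped like the part that bears loupe_c, the black one is meant. What is shaped like the part that bears die_c but blue is not meant.

How it is judged:
On the way, in this order (a step that is already met when the one before it is completed fails the run):
1. the loupe is in the smallest round tray, flat on its floor and let go (horizontal distance between loupe_c and tray_small below 0.012 m and z of loupe_c in the frame of tray_small below 0.0198 m and angle between loupe_c's own z axis and vertical below 0.05 rad and linear speed of loupe below 0.02 m/s and contact force between the fingers and loupe below 0.05 N), for 0.2 s.
2. the brass ring is in the middle-sized round tray, flat on its floor and let go (horizontal distance between holder_c and tray_medium below 0.012 m and z of holder_c in the frame of tray_medium below 0.0138 m and angle between holder_c's own z axis and vertical below 0.05 rad and linear speed of holder below 0.02 m/s and contact force between the fingers and holder below 0.05 N), for 0.2 s.
3. the white disc is in the largest round tray, flat on its floor and let go (horizontal distance between die_c and tray_large below 0.012 m and z of die_c in the frame of tray_large below 0.0148 m and angle between die_c's own z axis and vertical below 0.05 rad and linear speed of die below 0.02 m/s and contact force between the fingers and die below 0.05 N), for 0.2 s.
4. the steel block is in the square tray, flat on its floor and let go (horizontal distance between block_c and tray_square below 0.012 m and z of block_c in the frame of tray_square below 0.0158 m and angle between block_c's own z axis and vertical below 0.05 rad and linear speed of block below 0.02 m/s and contact force between the fingers and block below 0.05 N), for 0.2 s.
At the end, for the whole second after the job is handed in: Loupe in the smallest round tray, brass ring in the middle-sized, white disc in the largest, steel block in the square one: each centre within 12 mm of its tray's centre, flat on the tray's floor (not on the rim: height within 1.8 mm, tilt under 0.05 rad), let go and at rest (all of step 1 and all of step 2 and all of step 3 and all of step 4); the robot touches nothing.
It fails at once if the oil jar is moved by more than 20 mm or tipped over (distance of oil_c from where it was at the start of the episode above 0.02 m or angle between oil_c's own z axis and vertical above 0.5 rad).
It fails at once if the watch is moved by more than 20 mm or tipped over (distance of watch_c from where it was at the start of the episode above 0.02 m or angle between watch_c's own z axis and vertical above 0.5 rad).
It fails at once if the loupe, ring, disc or block is dropped (falls free faster than 0.6 m/s, some 20 mm) ((linear speed of loupe above 0.6 m/s and contact force between the fingers and loupe below 0.01 N) or (linear speed of holder above 0.6 m/s and contact force between the fingers and holder below 0.01 N) or (linear speed of die above 0.6 m/s and contact force between the fingers and die below 0.01 N) or (linear speed of block above 0.6 m/s and contact force between the fingers and block below 0.01 N)).
It also fails if it takes over 120 s, if anything falls off the work surface, if the arm or the gripper's body presses on something with over 40 N, if the wrist force passes 120 N, or if a joint passes its speed limit or range.

### The arm

A 6-joint arm with a two-finger parallel gripper is mounted at the origin on the work surface. World frame = base frame: x ahead of the robot, y to its left, z up, the work surface at z = 0. Lengths are in m, angles in rad, forces in N, time in s.
With the tool pointing down it reaches from about 0.2 to 0.875 m from the base axis. Payload 3.4 kg.
Tool frame: the origin (TCP) lies between the finger pads; the fingertips stand 8 mm ahead of it and the grasp point (between the pads) lies 11 mm behind it; z points along the fingers, y is the line along which they close (so a half turn about z gives the same grasp; the last joint's range is limited). The gripper opens to 94 mm and grips with 3 to 60 N. Pads are 16 mm wide; open, the fingers measure 119 mm over their backs; the gripper's body (75 mm by 177 mm) begins 78 mm behind the grasp point.
Start: joints at [-1.264, 0.276, 1.505, -0, 1.361, -0.121], TCP at [0.239, -0.523, 0.184] pointing down, gripper open.
Joint ranges: [-2.89, 2.89], [-0.75, 2.08], [0.22, 2.7], [-1.18, 4.32], [0.11, 2.71], [-2.7, 2.7]. Speed limits (rad/s): [2.57, 2.57, 3.14, 3.14, 3.14, 3.14].

### API

Orientations are given as a unit quaternion [x, y, z, w].
In Python, from cell import env gives the robot as it stands. The module is installed in compiled form; this text tells all that it offers. Calls block until the motion is done:
- env.movep(position, orientation): joint-space move of the TCP to a pose.
- env.move_linear(position, orientation=None, max_speed=0.15, force_limit=None): straight line of the TCP; orientation=None keeps the orientation; max_speed is the mean speed in m/s. With force_limit (N) it stops when the force on the tool has changed by that much, and returns True; else False.
- env.set_joints(angles): joint-space move.
- env.command_gripper(opening, grip_force=None): finger opening in m; grip_force is the grip in N (None keeps the last); returns when the fingers have stopped.
- env.dwell(seconds).
- env.ik(position, orientation): joint angles nearest the present ones, or None.
- env.read_camera(name): name is "scene" or "top"; returns a dict with "image" (420x560x3 uint8, red, green, blue), "fovy" (degrees; the focal length in pixels is half the picture's height over the tangent of half this angle, whatever the lens; pixels are square), "cx", "cy" (the principal point, pixels), "view" (4x4, takes a point from world to camera coordinates). Camera axes: x right, y down, z forward; pixel columns grow to the right and rows downward; lengths in m; the calibration is good to about 2 mm. A picture is of the moment at which its call begins. There is no depth.
A pose or a line that the arm cannot do raises env.IKError and nothing moves.
- env.hand_in(): hands the job in; it is judged then, once.
Readings, each from a call of its own:
- env.current_time(): time.
- env.current_joint_positions(): joint angles.
- env.current_joint_velocities(): joint speeds.
- env.current_tau(): joint torques, N m.
- env.current_position(): TCP position.
- env.current_tool_rot(): TCP orientation.
- env.current_force(): force on the tool from outside, world axes, zero at the start.
- env.current_moment(): the same for the moment, N m.
- env.current_width(): finger opening in m.
- env.current_finger_force(): force on a finger pad.
Only numpy, scipy, OpenCV 4.12 (cv2) and the standard library are available. Lean on these libraries where they do the work, as an engineer would, in place of code of your own. Each camera call takes 0.05 s, during which the arm holds its last target. There are 200 camera calls.

## Working session

There is one attempt and no reset: what is moved stays moved. The work goes in short steps, each a Python script; the robot and the scene stay as the last script left them, time stands still between calls to the robot, and variables do not carry over. Pictures are saved under pics/ and viewed, at most 14 in all, crops included, and the job is handed in when it is done.

```bash
mkdir -p pics
python3 - <<'E'
from cell import env
import cv2,numpy as np
for n in("top","scene"):
    c=env.read_camera(n); cv2.imwrite(f"pics/{n}0.png",c["image"][:,:,::-1]); print(n,c["fovy"],c["cx"],c["cy"]);print(np.round(c["view"],4))
print(env.current_tool_rot(),env.current_time())
E
```

```text
top 54.79322014652731 273.241292329587 208.70933374644306
[[ 2.030e-02 -9.998e-01  4.100e-03 -1.560e-02]
 [-9.817e-01 -2.070e-02 -1.895e-01  5.538e-01]
 [ 1.895e-01 -1.000e-04 -9.819e-01  8.405e-01]
 [ 0.000e+00  0.000e+00  0.000e+00  1.000e+00]]
scene 49.84281927882823 283.6870230830103 203.76786893210652
[[-0.8017  0.5974  0.0169  0.4336]
 [ 0.3933  0.5487 -0.7377 -0.148 ]
 [-0.45   -0.5848 -0.6749  1.2325]
 [ 0.      0.      0.      1.    ]]
[ 9.77211504e-01  2.12266478e-01 -7.83624403e-05 -7.83072219e-04] 0.1
```

View pics/top0.png

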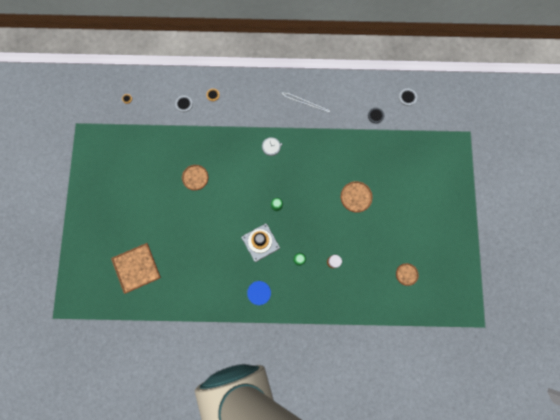

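View pics/scene0.png

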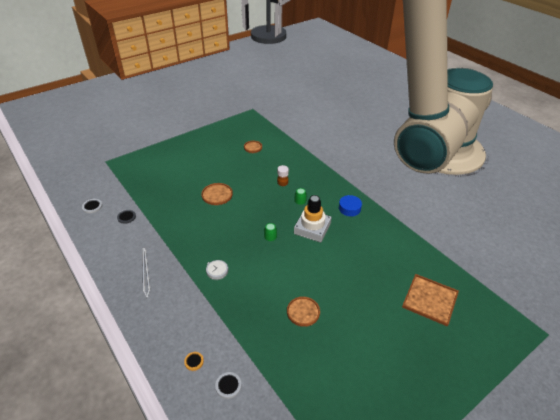

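The top view shows the round trays at (195,178), (357,197) and (407,274), the square tray at (136,268), and the pile at (260,241). The green loupes are at (277,204) and (300,259), the oil jar at (335,262), the blue disc at (259,293) and the watch at (271,146).

```bash
cat > h.py <<'E'
from cell import env
import cv2,numpy as np
def cam(n):
    c=env.read_camera(n); c["f"]=210/np.tan(np.radians(c["fovy"])/2); return c
def pt(c,uv,z):
    R,t=c["view"][:3,:3],c["view"][:3,3]
    d=R.T@np.array([(uv[0]-c["cx"])/c["f"],(uv[1]-c["cy"])/c["f"],1]); o=-R.T@t
    return o+d*(z-o[2])/d[2]
def px(c,p):
    q=c["view"][:3,:3]@p+c["view"][:3,3]; return np.array([c["cx"]+c["f"]*q[0]/q[2],c["cy"]+c["f"]*q[1]/q[2]])
E
python3 - <<'E'
from h import *
for n in("top","scene"):
    c=cam(n); im=c["image"]; hsv=cv2.cvtColor(im,cv2.COLOR_RGB2HSV)
    m=((hsv[...,0]<22)&(hsv[...,1]>80)&(hsv[...,2]>60)).astype(np.uint8)
    m=cv2.morphologyEx(m,cv2.MORPH_CLOSE,np.ones((3,3)))
    k,_,st,ce=cv2.connectedComponentsWithStats(m)
    for i in range(1,k):
        if st[i,4]<100: continue
        cs=cv2.findContours((_==i).astype(np.uint8),0,1)[0][0][:,0].astype(float)
        P=np.array([pt(c,q,.005)[:2] for q in cs]); 
        if abs(P).max()>1: continue
        r=cv2.minAreaRect((P*1000).astype(np.float32)); A=cv2.contourArea((P*1000).astype(np.float32))
        print(n,np.round(ce[i]),"rect",np.round(r[0],1),np.round(r[1],1),round(r[2],1),"centroid",np.round(pt(c,ce[i],.004)[:2],4),"eqdiam",round(2*(A/np.pi)**.5,1))
    g=cv2.resize(im[205:275,215:305] if n=="top" else im[180:250,275:365],None,fx=8,fy=8,interpolation=cv2.INTER_CUBIC)
    cv2.imwrite(f"pics/{n}c.png",g[:,:,::-1])
E
```

```text
top [195. 177.] rect [635.7 183.1] [58.6 59.3] 1.2 centroid [0.6357 0.1827] eqdiam 59.2
top [356. 196.] rect [ 596.8 -197.4] [69.6 71.1] 1.2 centroid [ 0.5968 -0.1976] eqdiam 71.3
top [260. 240.] rect [490.3  25.3] [39.3 38.4] 19.7 centroid [0.4892 0.0254] eqdiam 38.1
top [135. 268.] rect [421.2 304.4] [86.2 86.6] 25.1 centroid [0.4207 0.3048] eqdiam 95.1
top [407. 274.] rect [ 419.6 -308.2] [44.6 48.2] 1.2 centroid [ 0.4196 -0.3086] eqdiam 47.3
scene [505.  68.] rect [-577.9 -220.9] [107.5 519. ] 0.1 centroid [-0.5773 -0.1901] eqdiam 237.2
scene [253. 146.] rect [ 418.4 -305.6] [51.3 46.1] 55.4 centroid [ 0.4172 -0.3071] eqdiam 50.1
scene [217. 194.] rect [ 594.9 -195.6] [77.3 69. ] 58.2 centroid [ 0.5946 -0.1955] eqdiam 73.9
scene [313. 214.] rect [451.6  -8.3] [46.  41.3] 49.7 centroid [ 0.4532 -0.006 ] eqdiam 37.5
scene [431. 299.] rect [418.8 304.9] [91.1 85.9] 25.0 centroid [0.4196 0.3062] eqdiam 97.4
scene [303. 311.] rect [632.8 183.4] [61.  59.8] 53.9 centroid [0.6331 0.1835] eqdiam 61.1
scene [194. 361.] rect [844.1 152.7] [32.5 32.6] 53.9 centroid [0.8438 0.1531] eqdiam 32.5
```

View pics/topc.png

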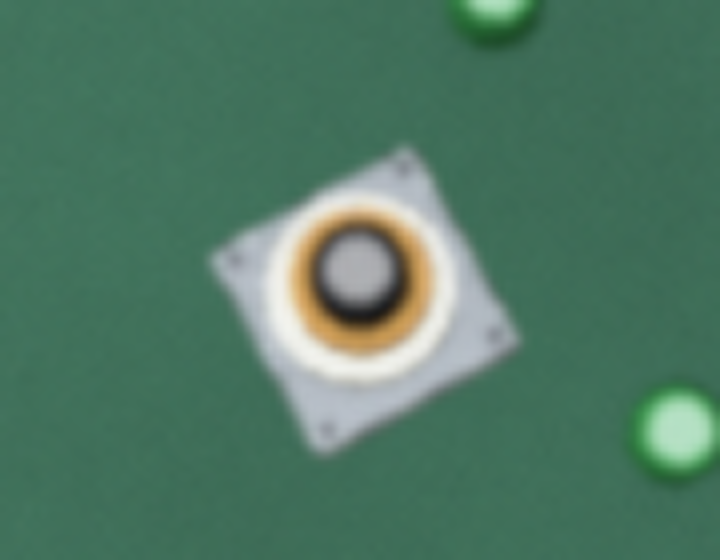

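View pics/scenec.png

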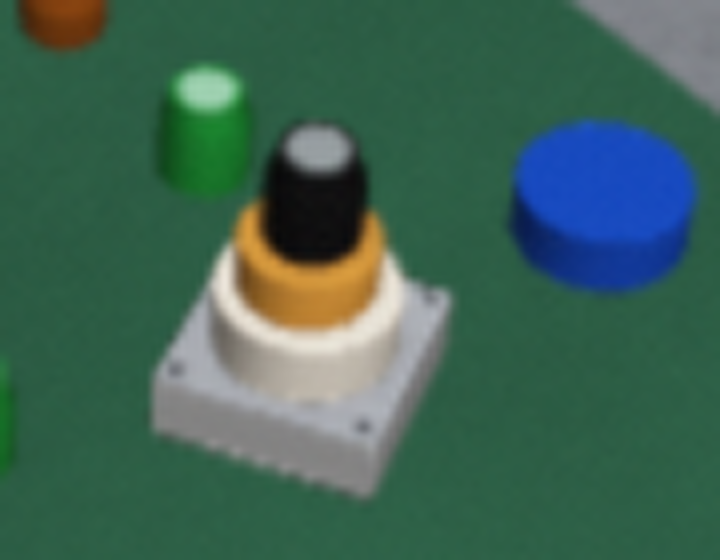

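The crops put the lens at (358,268), the ring at (361,280), the disc at (361,286), and the block corners at (406,150), (210,260), (322,455) and (520,340) in top-crop pixels. Next I turn these into world coordinates and check them against the known sizes.

Run:
```python
from h import *
def go(c,o,L):
    for n,U,z in L:
        print(n,np.round(pt(c,(o[0]+(U[0]+.5)/8-.5,o[1]+(U[1]+.5)/8-.5),z)[:2],4))
def blk(c,o,K):
    P=np.array([pt(c,(o[0]+(u+.5)/8-.5,o[1]+(v+.5)/8-.5),.022)[:2] for u,v in K])
    d=np.diff(np.vstack([P,P[:1]]),axis=0);print("blk",P.mean(0),np.linalg.norm(d,axis=1),np.degrees(np.arctan2(d[:,1],d[:,0]))%90)
c=cam("top"); go(c,(215,205),[("lens",(358,268),.09),("ring",(361,280),.06),("disc",(361,286),.042),("g1",(678,430),.03)])
blk(c,(215,205),[(406,150),(210,260),(322,455),(520,340)])
for n,q,z in[("g2",(277,203),.03),("blue",(259,293),.02),("jar",(335.5,261),.046)]:print(n,pt(c,q,z))
c=cam("scene"); go(c,(275,180),[("lens",(318,149),.09),("g1",(207,90),.03),("blue",(604,184),.02),("jar",(63,-60),.046)])
```

```text
lens [0.484  0.0236]
ring [0.4844 0.0237]
disc [0.4848 0.0242]
g1 [ 0.448 -0.064]
blk [0.48295311 0.02377017] [0.06335155 0.0632159  0.06382993 0.06270755] [30.82606573 31.56522789 31.28960434 32.00647381]
g2 [ 0.57186114 -0.01239278  0.03      ]
blue [0.37098729 0.02334396 0.02      ]
jar [ 0.44271061 -0.1415527   0.046     ]
lens [0.4814 0.0244]
g1 [ 0.4453 -0.064 ]
blue [0.3706 0.0259]
jar [ 0.4499 -0.1283]
```

Both cameras agree to about 2.5 mm and the sizes match what was given, so I average the two and start with the loupe.

```bash
cat >> h.py <<'E'
def q(deg): a=np.radians(deg)/2; return [np.cos(a),np.sin(a),0,0]
OFF=.006+.008   # TCP above underside of the part when gripped
def pick(xy,z0,yaw,opening,force):
    env.movep([*xy,.20],q(yaw)); env.command_gripper(opening)
    env.move_linear([*xy,z0+OFF+.03],max_speed=.15)
    hit=env.move_linear([*xy,z0+OFF],max_speed=.05,force_limit=5)
    env.command_gripper(0,force); w=env.current_width()
    env.move_linear([*xy,z0+OFF+.01],max_speed=.03); env.move_linear([*xy,.20],max_speed=.12)
    print("pick hit",hit,"w",w,env.current_width(),"pad",env.current_finger_force(),"t",env.current_time())
def place(xy,yaw,opening):
    env.movep([*xy,.20],q(yaw)); env.move_linear([*xy,.003+OFF+.012],max_speed=.12); env.dwell(.2)
    hit=env.move_linear([*xy,.003+OFF-.002],max_speed=.015,force_limit=2)
    print("place hit",hit,"z",env.current_position()[2]-OFF-.003)
    env.command_gripper(opening); env.dwell(.3)
    env.move_linear([*xy,.06],max_speed=.05); env.move_linear([*xy,.20],max_speed=.2); print("t",env.current_time())
def snap(name,*boxes):
    c=cam("top"); 
    g=np.hstack([cv2.resize(c["image"][v-35:v+35,u-35:u+35],(390,390),interpolation=cv2.INTER_CUBIC) for u,v in boxes]); cv2.imwrite(f"pics/{name}.png",g[:,:,::-1])
TS,TM,TL,TQ=(.419,-.3073),(.6347,.183),(.596,-.1966),(.4203,.3052)
E
python3 - <<'E'
from h import *
pick((.4827,.024),.060,31.4,.05,10)
place(TS,31.4,.046)
env.movep([.45,-.30,.25],q(31.4)) if 0 else env.movep([.60,.10,.25],q(31.4))
snap("a",(407,274),(260,240))
E
```

```text
pick hit False w 0.0004918666556063742 0.0006827954926800822 pad 0.0 t 7.2833
place hit False z -0.0019041854772814245
t 14.4667
```

View pics/a.png

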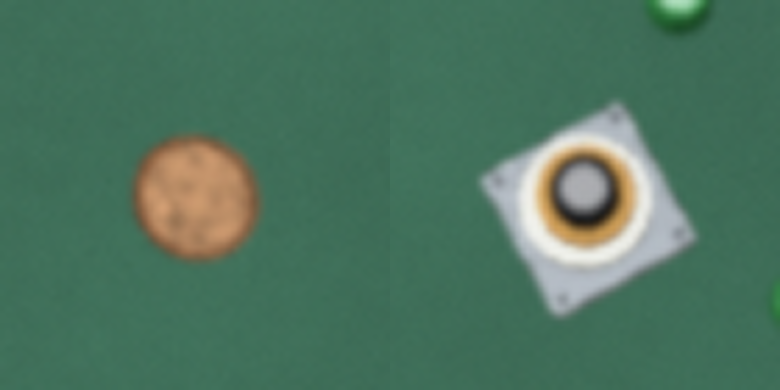

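The tray is empty and the pile hasn't moved, so the grasp missed completely. I'll hover the closed fingers over the pile and compare the commanded pose with what the cameras show.

Run:
```python
from h import *
env.movep([.4827,.024,.115],q(31.4)); env.command_gripper(0.03); env.dwell(.3)
p=env.current_position(); print(p,env.current_tool_rot())
out=[]
for n in("top","scene"):
    c=cam(n); u=px(c,p); t=px(c,p-[0,0,.008]); print(n,u,t)
    im=c["image"].copy(); x,y=int(u[0]),int(u[1])
    g=cv2.resize(im[y-60:y+60,x-60:x+60],(390,390),interpolation=cv2.INTER_CUBIC)
    cv2.circle(g,(195,195),3,(255,0,0),-1); out.append(g)
cv2.imwrite("pics/b.png",np.hstack(out)[:,:,::-1])
```

```text
[0.48265755 0.02403223 0.11497301] [ 9.62681011e-01  2.70638632e-01 -3.27192183e-05 -1.66653725e-05]
top [258.71972421 237.27974987] [258.84172979 237.75118499]
scene [314.48677396 189.21418475] [314.24207481 192.16969822]
```

View pics/b.png

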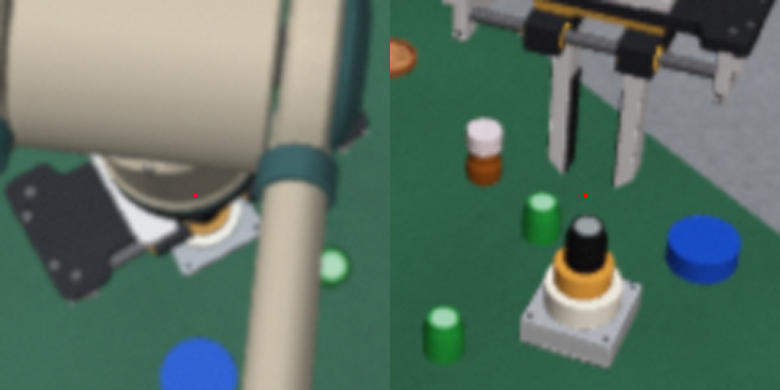

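The scene picture shows the fingertips at about (205,178) in the right crop. They should be at about (193,205), so they sit roughly 20 mm too high or off to the side. A touch on the bare mat gives the true tip height. A view where both cameras see the tips gives the sideways error.

Run:
```python
from h import *
env.command_gripper(0.03); env.movep([.50,.17,.14],q(31.4)); env.command_gripper(0.01)
env.move_linear([.50,.17,.03],max_speed=.15); env.dwell(.2)
print(env.move_linear([.50,.17,-.03],max_speed=.02,force_limit=4),env.current_position(),env.current_force())
p=env.current_position(); out=[]
for n in("top","scene"):
    c=cam(n); u=px(c,np.array([.5,.17,0])); print(n,u)
    x,y=u.astype(int); g=cv2.resize(c["image"][y-30:y+30,x-30:x+30],(390,390),interpolation=cv2.INTER_CUBIC)
    cv2.circle(g,tuple(((u-[x,y]+30.5)*6.5).astype(int)),3,(255,0,0),-1); out.append(g)
cv2.imwrite("pics/c.png",np.hstack(out)[:,:,::-1])
env.move_linear([.50,.17,.14],max_speed=.15); print(env.current_time())
```

```text
True [ 0.50005245  0.17001304 -0.0212276 ] [ 0.01397562 -0.15693918  5.47363863]
top [197.2474878  234.48450496]
scene [350.53082505 274.43576022]
23.8667
```

View pics/c.png

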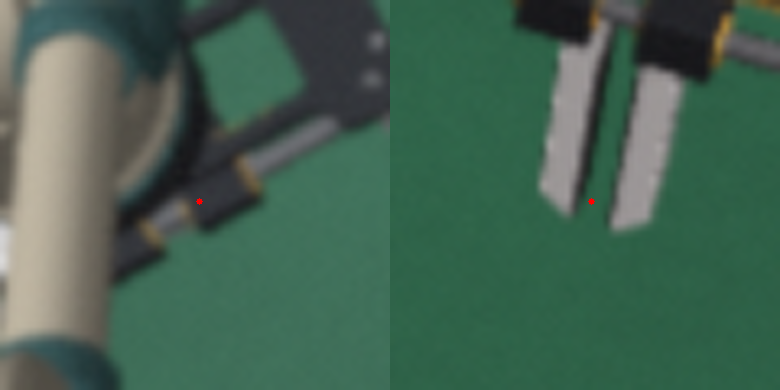

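Contact came at a reported TCP z of -0.021, so the fingertips are really 21 mm behind the TCP rather than 8 mm ahead of it. The hover picture gives the same figure, and the sideways fit is good, with the tips around (204,210) against the mark at (200,201). I'll correct the height offset and retry the loupe.

```bash
sed -i 's/^OFF=.*/OFF=.006-.021  # measured: tips stand 21 mm behind the reported TCP/; s/\.20\]/.13]/g' h.py
sed -i 's/\.06\],max_speed=.05/.02],max_speed=.05/' h.py
python3 - <<'E'
from h import *
pick((.4827,.024),.060,31.4,.05,10)
if env.current_width()>.02:
    place(TS,31.4,.046); env.movep([.60,.10,.16],q(31.4)); snap("d",(407,274),(260,240))
E
```

```text
pick hit False w 0.027520100062817642 0.027244613751602895 pad 9.999983473971952 t 28.2917
place hit True z 0.00019376078730855718
t 34.0417
```

View pics/d.png

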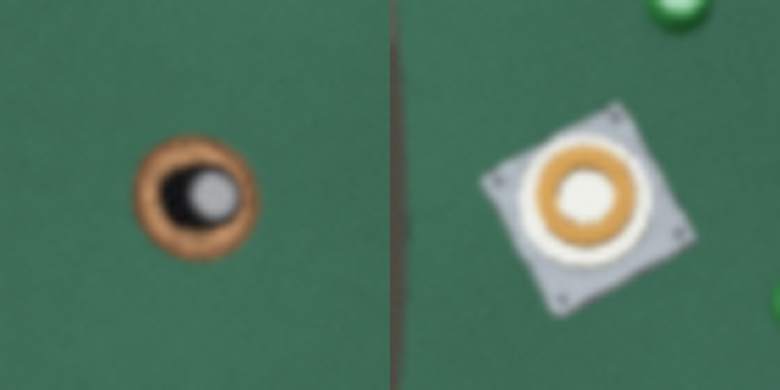

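The loupe sits inside the small tray, with its base near (192,197) against the tray centre at (197,198). It touched down within 0.2 mm of the floor, so I go on to the ring.

Run:
```python
from h import *
pick((.4832,.0242),.042,31.4,.06,20)
if env.current_width()>.035:
    place(TM,31.4,.058); env.movep([.55,-.10,.16],q(31.4)); snap("e",(195,178),(260,240))
```

```text
pick hit False w 0.039240716931717004 0.03931490242258012 pad 19.999833279289305 t 40.0667
place hit True z 0.00026289977940121157
t 45.4333
```

View pics/e.png

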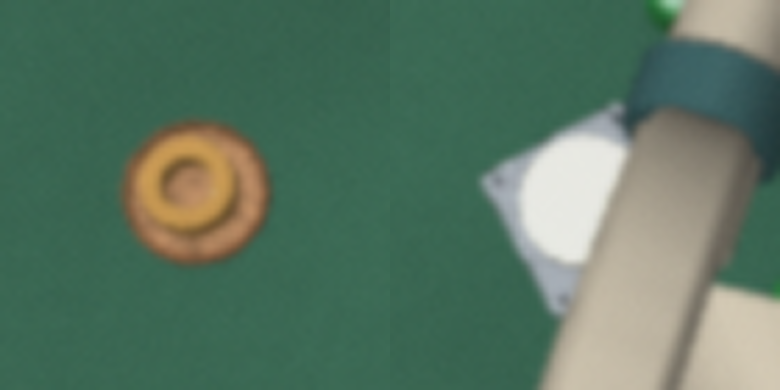

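The ring is centred in its tray: its top is at (187,183) and the tray at (196,192), and the difference is just parallax. Next is the disc.

Run:
```python
from h import *
pick((.4836,.0246),.022,31.4,.072,15)
if env.current_width()>.046:
    place(TL,31.4,.070); env.movep([.60,.10,.16],q(31.4)); snap("f",(357,197),(260,240))
    c=cam("top"); cv2.imwrite("pics/f_full.png",c["image"][:,:,::-1])
```

```text
pick hit False w 0.05183364089269835 0.05162104132512242 pad 14.999951273202896 t 51.2583
place hit True z 0.00018670508333930736
t 56.7083
```

View pics/f.png

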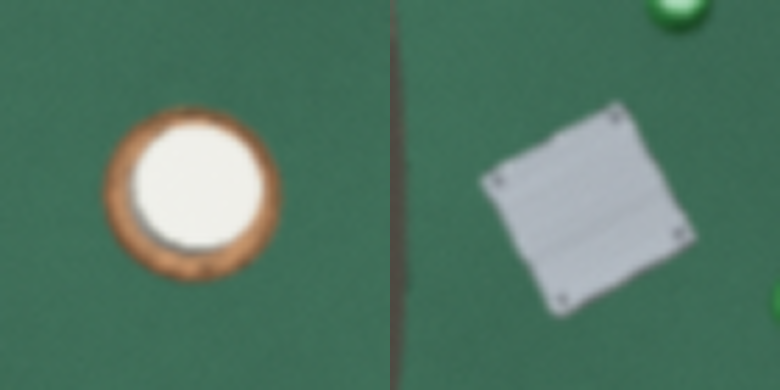

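The disc is seated, with its top at (198,186) in the tray at (192,194), and the block is undisturbed. Last comes the block, gripped square to its sides at full force.

Run:
```python
from h import *
pick((.4822,.0241),.0,31.4,.084,60)
if env.current_width()>.058:
    place(TQ,25.1,.082); env.movep([.55,-.05,.16],q(31.4)); snap("g",(136,268),(330,240))
    c=cam("scene"); cv2.imwrite("pics/g_full.png",c["image"][:,:,::-1])
```

```text
pick hit False w 0.06361143858301359 0.06338032737246367 pad 59.94317829608917 t 62.9083
place hit True z 0.00028001166449070653
t 68.5167
```

View pics/g.png

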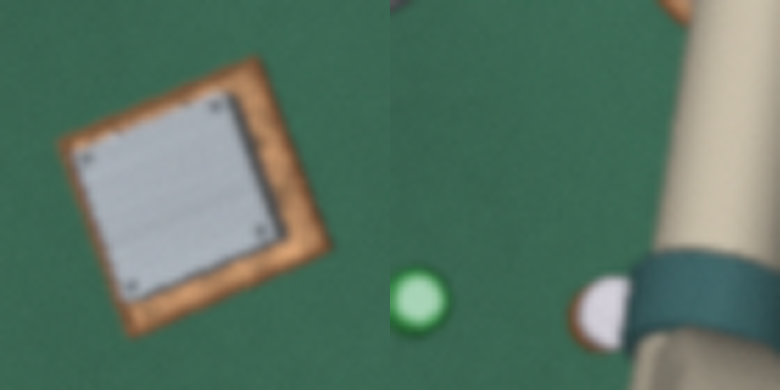

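View pics/g_full.png

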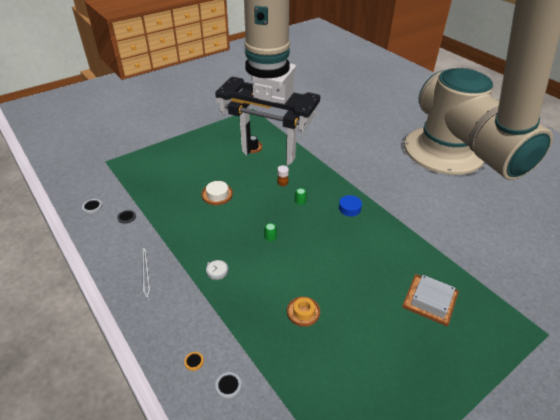

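All four parts sit inside their trays. The block top at (179,197) against the tray at (196,197) is explained by parallax, and each touchdown was within 0.3 mm of the floor. The oil jar and watch are where they were, so I hand in.

```bash
python3 -c "
from cell import env
print(env.hand_in())"
```

```text
the job is handed in; nothing more can be done
None
```

The job is handed in: loupe, ring, disc and block each look seated and let go in their own trays, with the oil jar and watch left in place (last motion ended at about 69 s); the hand-in call returned no verdict.

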